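# Open the push-and-turn wash bottle next to the tray

## Robot

A 6-joint arm with a two-finger parallel gripper is mounted at the origin on the work surface. World frame = base frame: x ahead of the robot, y to its left, z up, the work surface at z = 0. Lengths are in m, angles in rad, forces in N, time in s.
With the tool pointing down it reaches from about 0.275 to 0.875 m from the base axis. Payload 12.5 kg.
Tool frame: the origin (TCP) lies between the finger pads, 19 mm behind the fingertips; this is the grasp point; z points along the fingers, y is the line along which they close (so a half turn about z gives the same grasp; the last joint's range is limited). The gripper opens to 85 mm and grips with 20 to 120 N. Pads are 22 mm wide; open, the fingers measure 114 mm over their backs; the gripper's body (76 mm by 85 mm) begins 54 mm behind the grasp point. The pads swing forward as they close: fully open they stand 13 mm farther back than shut.
Start: joints at [-1.383, 0.351, 1.652, -0, 1.139, -0.085], TCP at [0.148, -0.53, 0.25] pointing down, gripper open.
Joint ranges: [-2.75, 2.75], [-0.79, 2.1], [0.01, 2.65], [-1.57, 4.71], [0.07, 3.14], [-2.87, 2.87]. Speed limits (rad/s): [2.22, 2.22, 2.79, 3.14, 3.14, 3.14].

## Interface

Orientations are given as a unit quaternion [w, x, y, z].
In Python, from station import * gives the robot as it stands. The module is installed in compiled form; this text tells all that it offers.
- The arm moves only by the tool servo_tool, never from a script. Its argument "steps" is a list of rows, each a list of 7 numbers: the turn, a rotation vector about the tool's x, y, z in units of 8 degrees (1.0 is 8 degrees), then the shift along the tool's x, y, z in mm, then the closure in counts, from 0 (fully open) to 255 (shut). In form: [[wx, wy, wz, dx, dy, dz, jaw], ...]. A call has 1 to 8 rows; each row shifts and turns the commanded pose from where the row before left it, along the tool's axes as they then stand; what a row does not reach is not made up. A row lasts 1/10 s, in which the tool goes at most 50 mm and 8.59 degrees, less where a joint would pass 70% of its speed; a pose out of reach is approached as far as the arm can. A call is refused whole if a number of a shift passes 50 or a number of a turn 1, either way. A call with a gripper value outside its range is refused whole. The fingers move at their own pace and stop on an object; the grip force is fixed at half the most. Time passes only in rows, so rows that do not move let the fingers close. It gives the time, the measured TCP pose, the force, the opening and the grip force at its end, in the units of the state.
- get_obs(): the state, without advancing time (a new reading comes with each control period).
- snapshot(name): name is "scene" or "top"; returns a dict with "frame" (384x512x3 uint8, red, green, blue), "K" (3x3 intrinsics, pixels), "distortion" ([k1, k2, p1, p2, k3] as OpenCV has them; the pictures are not rectified), "rvec" (rotation vector, rad) and "tvec" (3), from world to camera coordinates, as OpenCV has them. Camera axes: x right, y down, z forward; pixel columns grow to the right and rows downward; lengths in m; the calibration is good to about 2 mm. A picture is of the moment at which its call begins. There is no depth.
- close_job(): hands the job in; it is judged then, once.
Trained networks look in a picture, given as the dict that the camera call returned (one of the last four; its "shot" number tells which), for a name from the list of things; names that differ only in an ending like _2 or _b are one class to them, and where a whole thing is asked for, a point or a joint stands for the part that bears it (a point fixed in the world has none). Each returns a list of dicts, best first, with "confidence" (0 to 1); they miss things now and then, are a little off and sometimes report something else, mostly with a low value. They report only what shows in the picture. A call takes as long as a camera call.
- silhouettes(thing, picture): "mask" (384x512 bool, what is visible of it) and "point" ([row, column] in pixels, amid what is visible of it).
The state is a dict: "time_s": time; "joint_pos": joint angles; "joint_velocities": joint speeds; "joint_torque": joint torques, N m; "tcp_pos": TCP position; "orientation": TCP orientation; "wrist_force": force on the tool from outside, world axes, zero at the start; "torque": the same for the moment, N m; "finger_gap": finger opening in m; "grip_force": force on a finger pad.
Only numpy, scipy, OpenCV 4.12 (cv2) and the standard library are available. Lean on these libraries where they do the work, as an engineer would, in place of code of your own. Each camera call takes 0.05 s, during which the arm holds its last target. There are 200 camera calls.

## Task

Open one wash bottle for the analyser: of the three like bottles in the rack, the one in the end pocket next to the steel tray. Its push-and-turn safety cap has to be pressed down against its spring, only as hard as it needs (the bottle stands no more than 30 N), and kept down while it is turned anticlockwise out of its catches. Lift the cap off with the bottle staying seated in the rack, set it down gently, right way up and flat on the floor of the tray, and only then let go; leave everything else where it is.

Things in the scene. Friction and masses are not known exactly. Their poses are not given: they have to be found in the camera images.
- cap_a: Knurled grey push-and-turn cap of bottle_a, 49 mm across, 34 mm high, 40 g. Origin: centre of its lower edge, z up; at the start 117 mm above the bottle's origin. Grip it by its sides at any yaw (TCP 26 mm above the origin: fingertips 7 mm above the edge). A spring pushes it up: 4 N starts it moving down, 9 N clears the catches; a hard stop 0.8 mm lower, at 9.5 to 11 N.
- cap_b: Knurled grey push-and-turn cap of bottle_b, 49 mm across, 34 mm high, 40 g. Origin: centre of its lower edge, z up; at the start 117 mm above the bottle's origin. Grip it by its sides at any yaw (TCP 26 mm above the origin: fingertips 7 mm above the edge). A spring pushes it up: 4 N starts it moving down, 9 N clears the catches; a hard stop 0.8 mm lower, at 9.5 to 11 N.
- cap_c: Knurled grey push-and-turn cap of bottle_c, 49 mm across, 34 mm high, 40 g. Origin: centre of its lower edge, z up; at the start 117 mm above the bottle's origin. Grip it by its sides at any yaw (TCP 26 mm above the origin: fingertips 7 mm above the edge). A spring pushes it up: 4 N starts it moving down, 9 N clears the catches; a hard stop 0.8 mm lower, at 9.5 to 11 N.
- bottle_a: White square wash bottle, 62 x 62 mm, rim at 135 mm, loose in its pocket (1.2 mm play), 0.28 to 0.48 kg. Origin: centre of underside. The cap clears its catches when pressed 2 to 8 mm (hidden, differs from cap to cap), then turns anticlockwise seen from above, free to lift from 0.75 to 1.3 rad, hard stop at 1.34; clockwise is blocked. It stands no more than 30 N between cap and bottle.
- bottle_b: White square wash bottle, 62 x 62 mm, rim at 135 mm, loose in its pocket (1.2 mm play), 0.28 to 0.48 kg. Origin: centre of underside. The cap clears its catches when pressed 2 to 8 mm (hidden, differs from cap to cap), then turns anticlockwise seen from above, free to lift from 0.75 to 1.3 rad, hard stop at 1.34; clockwise is blocked. It stands no more than 30 N between cap and bottle.
- bottle_c: White square wash bottle, 62 x 62 mm, rim at 135 mm, loose in its pocket (1.2 mm play), 0.28 to 0.48 kg. Origin: centre of underside. The cap clears its catches when pressed 2 to 8 mm (hidden, differs from cap to cap), then turns anticlockwise seen from above, free to lift from 0.75 to 1.3 rad, hard stop at 1.34; clockwise is blocked. It stands no more than 30 N between cap and bottle.
- cap_a_side (a point): Point on the side of cap_a, 24 mm from its axis along the cap's x axis, 15 mm above its lower edge; shows how far the cap is turned. Locked, the cap's x axis lies along the bottle's within 0.1 rad.
- cap_b_side (a point): Point on the side of cap_b, 24 mm from its axis along the cap's x axis, 15 mm above its lower edge; shows how far the cap is turned. Locked, the cap's x axis lies along the bottle's within 0.1 rad.
- cap_c_side (a point): Point on the side of cap_c, 24 mm from its axis along the cap's x axis, 15 mm above its lower edge; shows how far the cap is turned. Locked, the cap's x axis lies along the bottle's within 0.1 rad.
- rack: Grey bottle rack fixed on the bench, 82 x 300 x 48 mm, three pockets 100 mm apart along its y axis (centres at y = -0.1, 0, 0.1), floor 5 mm thick. Origin: centre of its underside. The pocket at its -y end, on the tray's side, holds the bottle to open; which of the three it is changes.
- tray: Shallow steel tray fixed on the bench, 200 mm (its x) by 150 mm (its y), rim 18 mm high, walls and floor 3 mm thick. Origin: centre of its underside. Forceps lie at its +x end; the rest is empty.
- forceps: Bystander: steel forceps 120 mm long, 20 mm wide, 4 mm thick, lying across the tray's +x end, about 78 mm from the tray's centre. Origin: middle of the underside.
- tube_rack: Bystander: white rack of capped tubes, 70 x 210 mm, 98 mm high, beyond the bottle rack. Origin: centre of its underside.
- tip_box: Bystander: box of pipette tips, 85 x 122 mm, 66 mm high, at the left. Origin: centre of its underside.
- beaker: Bystander: empty glass beaker, 68 mm across, 90 mm high, at the far side. Origin: centre of its underside.
- jar: Bystander: clear sample jar with white lid, 68 mm across, 67 mm high, at the right. Origin: centre of its underside.

How it is judged:
On the way, in this order (a step that is already met when the one before it is completed fails the run):
1. the cap of the end bottle is turned anticlockwise out of its catches while still on the neck (((y of bottle_a in the frame of rack below -0.06 m and y of cap_a_side in the frame of bottle_a above 0.014 m and x of cap_a_side in the frame of bottle_a above -0.005 m and z of cap_a in the frame of bottle_a below 0.125 m and horizontal distance between cap_a and bottle_a below 0.006 m) or (y of bottle_b in the frame of rack below -0.06 m and y of cap_b_side in the frame of bottle_b above 0.014 m and x of cap_b_side in the frame of bottle_b above -0.005 m and z of cap_b in the frame of bottle_b below 0.125 m and horizontal distance between cap_b and bottle_b below 0.006 m) or (y of bottle_c in the frame of rack below -0.06 m and y of cap_c_side in the frame of bottle_c above 0.014 m and x of cap_c_side in the frame of bottle_c above -0.005 m and z of cap_c in the frame of bottle_c below 0.125 m and horizontal distance between cap_c and bottle_c below 0.006 m))), for 0.02 s.
2. the cap is lifted off, the bottle still seated in its rack (((y of bottle_a in the frame of rack below -0.06 m and z of cap_a in the frame of bottle_a above 0.145 m and height (world z) of bottle_a below 0.012 m and angle between bottle_a's own z axis and vertical below 0.08 rad and distance of bottle_a from where it was at the start of the episode below 0.01 m) or (y of bottle_b in the frame of rack below -0.06 m and z of cap_b in the frame of bottle_b above 0.145 m and height (world z) of bottle_b below 0.012 m and angle between bottle_b's own z axis and vertical below 0.08 rad and distance of bottle_b from where it was at the start of the episode below 0.01 m) or (y of bottle_c in the frame of rack below -0.06 m and z of cap_c in the frame of bottle_c above 0.145 m and height (world z) of bottle_c below 0.012 m and angle between bottle_c's own z axis and vertical below 0.08 rad and distance of bottle_c from where it was at the start of the episode below 0.01 m))), for 0.1 s.
3. the cap is set on the floor of the tray, right way up, while still held (((y of bottle_a in the frame of rack below -0.06 m and z of cap_a in the frame of tray between 0 and 0.007 m and x of cap_a in the frame of tray between -0.075 and 0.075 m and y of cap_a in the frame of tray between -0.052 and 0.052 m and angle between cap_a's own z axis and vertical below 0.1 rad and contact force between the fingers and cap_a above 0.5 N and linear speed of cap_a below 0.05 m/s) or (y of bottle_b in the frame of rack below -0.06 m and z of cap_b in the frame of tray between 0 and 0.007 m and x of cap_b in the frame of tray between -0.075 and 0.075 m and y of cap_b in the frame of tray between -0.052 and 0.052 m and angle between cap_b's own z axis and vertical below 0.1 rad and contact force between the fingers and cap_b above 0.5 N and linear speed of cap_b below 0.05 m/s) or (y of bottle_c in the frame of rack below -0.06 m and z of cap_c in the frame of tray between 0 and 0.007 m and x of cap_c in the frame of tray between -0.075 and 0.075 m and y of cap_c in the frame of tray between -0.052 and 0.052 m and angle between cap_c's own z axis and vertical below 0.1 rad and contact force between the fingers and cap_c above 0.5 N and linear speed of cap_c below 0.05 m/s))), for 0.05 s.
At the end, for the whole second after the job is handed in: The end bottle's cap stands right way up (within 0.1 rad), at rest and let go, flat on the floor of the steel tray; its bottle stands open and upright, seated in its rack pocket, within 10 mm of where it was (((y of bottle_a in the frame of rack below -0.06 m and z of cap_a in the frame of tray between 0 and 0.007 m and x of cap_a in the frame of tray between -0.075 and 0.075 m and y of cap_a in the frame of tray between -0.052 and 0.052 m and angle between cap_a's own z axis and vertical below 0.1 rad and linear speed of cap_a below 0.01 m/s and contact force between cap_a and tray above 0.1 N and height (world z) of bottle_a below 0.012 m and angle between bottle_a's own z axis and vertical below 0.08 rad and distance of bottle_a from where it was at the start of the episode below 0.01 m) or (y of bottle_b in the frame of rack below -0.06 m and z of cap_b in the frame of tray between 0 and 0.007 m and x of cap_b in the frame of tray between -0.075 and 0.075 m and y of cap_b in the frame of tray between -0.052 and 0.052 m and angle between cap_b's own z axis and vertical below 0.1 rad and linear speed of cap_b below 0.01 m/s and contact force between cap_b and tray above 0.1 N and height (world z) of bottle_b below 0.012 m and angle between bottle_b's own z axis and vertical below 0.08 rad and distance of bottle_b from where it was at the start of the episode below 0.01 m) or (y of bottle_c in the frame of rack below -0.06 m and z of cap_c in the frame of tray between 0 and 0.007 m and x of cap_c in the frame of tray between -0.075 and 0.075 m and y of cap_c in the frame of tray between -0.052 and 0.052 m and angle between cap_c's own z axis and vertical below 0.1 rad and linear speed of cap_c below 0.01 m/s and contact force between cap_c and tray above 0.1 N and height (world z) of bottle_c below 0.012 m and angle between bottle_c's own z axis and vertical below 0.08 rad and distance of bottle_c from where it was at the start of the episode below 0.01 m))); the robot touches nothing.
It fails at once if cap and bottle forced against each other with more than 30 N (pushed, pulled or wrung) (contact force between cap_a and bottle_a above 30 N or contact force between cap_b and bottle_b above 30 N or contact force between cap_c and bottle_c above 30 N).
It fails at once if a wash bottle pulled up out of its seat by more than 12 mm (height (world z) of any of bottle_a, bottle_b, bottle_c above 0.017 m).
It fails at once if the cap of another bottle moved by more than 20 mm ((not (y of bottle_a in the frame of rack below -0.06 m) and distance of cap_a from where it was at the start of the episode above 0.02 m) or (not (y of bottle_b in the frame of rack below -0.06 m) and distance of cap_b from where it was at the start of the episode above 0.02 m) or (not (y of bottle_c in the frame of rack below -0.06 m) and distance of cap_c from where it was at the start of the episode above 0.02 m)).
It fails at once if a bystander shifted by more than 20 mm (distance of any of forceps, tube_rack, tip_box, beaker, jar from where it was at the start of the episode above 0.02 m).
It also fails if it takes over 61 s, if anything falls off the work surface, if the arm or the gripper's body presses on something with over 40 N, if the wrist force passes 120 N, or if a joint passes its speed limit or range.

## Working session

There is one attempt and no reset: what is moved stays moved. The work goes in short steps, Python scripts to look and compute and a tool call to move; the robot and the scene stay as the last step left them, time stands still between calls to the robot, and variables do not carry over. Pictures are saved under pics/ and viewed, at most 10 in all, crops included, and the job is handed in when it is done.

Besides the shell and the picture viewer there is one more tool, called after "Request:" as name(argument=value, ...) on one line, values as JSON. servo_tool: Moves the arm, as the interface text tells. Its arguments: {"type":"object","properties":{"steps":{"type":"array"}},"required":["steps"]}

```bash
mkdir -p pics
cat > h.py <<'E'
from station import *
import numpy as np, cv2
def cam(s): 
    R=cv2.Rodrigues(np.array(s["rvec"],float))[0]; return R,np.array(s["tvec"],float).ravel()
def ray(s,px):
    K=np.array(s["K"],float);d=np.array(s["distortion"],float)
    u=cv2.undistortPoints(np.array([[px]],float),K,d).ravel()
    R,t=cam(s); return -R.T@t, R.T@np.array([u[0],u[1],1.])
def atz(s,px,z):
    o,d=ray(s,px); return o+d*(z-o[2])/d[2]
def tri(s1,p1,s2,p2):
    o1,d1=ray(s1,p1);o2,d2=ray(s2,p2)
    d1/=np.linalg.norm(d1);d2/=np.linalg.norm(d2)
    a=np.linalg.lstsq(np.c_[d1,-d2],o2-o1,rcond=None)[0]
    x,y=o1+a[0]*d1,o2+a[1]*d2; return (x+y)/2,np.linalg.norm(x-y)
def proj(s,P):
    return cv2.projectPoints(np.array(P,float).reshape(-1,1,3),np.array(s["rvec"],float),np.array(s["tvec"],float),np.array(s["K"],float),np.array(s["distortion"],float))[0].reshape(-1,2)
E
python3 - <<'E'
from h import *
np.set_printoptions(precision=4,suppress=True)
S={n:snapshot(n) for n in("scene","top")}
for n,s in S.items():
    cv2.imwrite(f"pics/{n}0.png",s["frame"][:,:,::-1]); R,t=cam(s); print(n,-R.T@t)
    for th in("cap_a","bottle_a","cap_a_side","rack","tray","forceps"):
        for r in silhouettes(th,s)[:4]:
            m=r["mask"];ys,xs=np.nonzero(m);print(th,round(r["confidence"],2),r["point"],m.sum(),xs.min(),xs.max(),ys.min(),ys.max(), np.round([xs.mean(),ys.mean()],1))
o=get_obs();print({k:o[k] for k in("time_s","tcp_pos","orientation","wrist_force","finger_gap")})
E
```

```text
scene [ 1.5088 -0.7782  0.9735]
cap_a 0.55 [163.9, 278.5] 216 271 285 155 171 [278.1 163.1]
cap_a 0.48 [174.9, 260.5] 205 252 265 168 184 [258.6 175.5]
cap_a 0.47 [148.0, 295.8] 198 288 302 144 158 [295.4 150.8]
bottle_a 0.95 [168.6, 297.5] 317 286 306 160 179 [296.  168.4]
bottle_a 0.93 [183.0, 279.9] 387 267 289 171 192 [278.3 180.7]
bottle_a 0.71 [192.6, 260.6] 464 247 271 183 206 [259.3 193.8]
cap_a_side 0.5 [150.6, 298.7] 192 289 302 144 158 [295.5 150.8]
rack 0.73 [200.2, 276.6] 942 241 311 171 220 [274.9 198.5]
rack 0.7 [255.4, 94.6] 642 82 108 242 271 [ 94.4 256.7]
tray 0.63 [241.4, 163.6] 2193 133 202 215 272 [166.2 241.8]
tray 0.48 [174.2, 258.4] 216 252 266 168 183 [259.  175.4]
forceps 0.44 [255.1, 175.5] 156 161 196 248 264 [177.4 256.2]
forceps 0.4 [161.6, 277.6] 195 272 285 155 170 [278.5 162.5]
top [ 0.4848 -0.0043  1.3315]
cap_a 0.72 [206.0, 203.2] 254 194 212 197 214 [202.8 205.7]
cap_a 0.58 [200.6, 235.9] 208 229 244 191 207 [236.4 198.8]
cap_a 0.5 [216.0, 164.8] 252 160 178 205 221 [168.5 212.8]
bottle_a 0.66 [210.3, 210.3] 209 194 217 196 218 [208.5 209.1]
bottle_a 0.58 [211.8, 239.8] 152 226 248 189 211 [237.  203.2]
bottle_a 0.57 [216.1, 176.1] 282 163 186 201 225 [177.2 214.3]
cap_a_side 0.63 [211.5, 167.9] 243 160 177 204 220 [168.5 212.4]
rack 0.61 [207.1, 216.5] 1043 158 255 185 229 [211.  206.6]
tray 0.56 [224.3, 339.0] 2814 313 365 186 251 [339.3 219.3]
forceps 0.61 [193.6, 338.2] 111 322 355 191 198 [336.4 194.3]
forceps 0.55 [206.7, 201.1] 248 194 211 198 214 [202.6 205.8]
{'time_s': 0.7, 'tcp_pos': array([ 0.1482, -0.5296,  0.25  ]), 'orientation': array([0.    , 0.9907, 0.136 , 0.    ]), 'wrist_force': array([-0.1844, -0.3314,  0.0559]), 'finger_gap': 0.08558257645357586}
```

View both.

Run:
```python
import cv2,numpy as np
a=cv2.imread("pics/scene0.png");b=cv2.imread("pics/top0.png")
A=cv2.resize(a[120:300,60:340],(784,504),interpolation=cv2.INTER_CUBIC)
B=cv2.resize(b[150:270,140:390],(800,384),interpolation=cv2.INTER_CUBIC)
cv2.imwrite("pics/s1.png",A);cv2.imwrite("pics/t1.png",B)
```

```text
(no output)
```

View pics/s1.png

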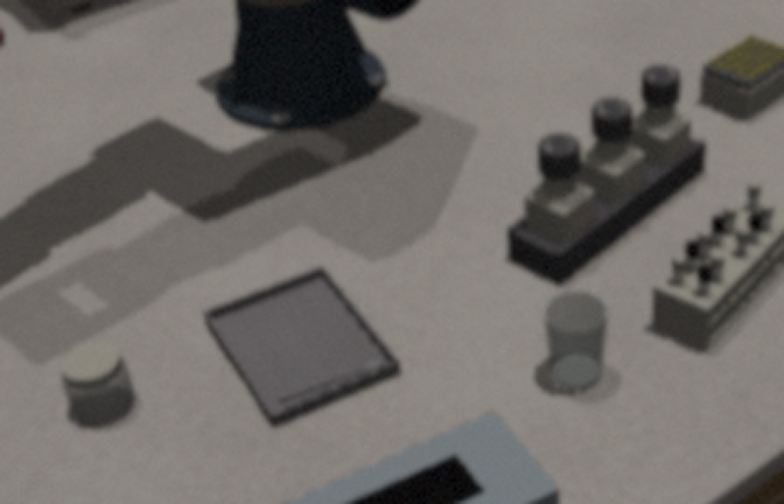

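View pics/t1.png

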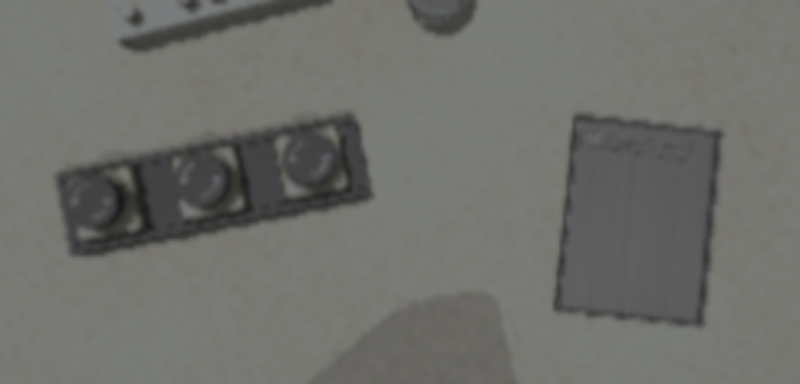

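Run:
```python
from h import *
np.set_printoptions(precision=4,suppress=True)
s=snapshot("scene");t=snapshot("top")
# mask centroids, caps matched near -> far from the tray
for a,b in(((259,175.4),(236.4,198.8)),((278.1,163.1),(202.8,205.7)),((295.5,150.8),(168.5,212.6))):
    print("cap",*tri(s,a,t,b))
R=max(silhouettes("rack",t),key=lambda r:r["mask"].sum())["mask"]
T=silhouettes("tray",t)[0]["mask"];F=silhouettes("forceps",t)[0]["mask"]
for n,m,z in(("rack",R,.048),("tray",T,.01),("forceps",F,.005)):
    c,sz,ang=cv2.minAreaRect(np.argwhere(m)[:,::-1].astype(np.float32))
    bx=cv2.boxPoints((c,sz,ang)); print(n,sz,ang,atz(t,c,z),"\n",np.array([atz(t,p,z)[:2] for p in bx]))
```

```text
cap [0.5578 0.0222 0.1422] 0.0005985194863757019
cap [0.54   0.1208 0.1387] 0.0013892822465206888
cap [0.5216 0.2205 0.1386] 0.0003527305933523479
rack (27.61819076538086, 95.89354705810547) 79.28687286376953 [0.5379 0.1208 0.048 ] 
 [[ 0.5556  0.2765]
 [ 0.606  -0.0203]
 [ 0.5202 -0.0346]
 [ 0.4705  0.2609]]
tray (48.048370361328125, 62.84495544433594) 5.314545154571533 [ 0.4957 -0.3073  0.01  ] 
 [[ 0.404  -0.2168]
 [ 0.6063 -0.242 ]
 [ 0.5887 -0.3994]
 [ 0.3857 -0.3724]]
forceps (21.092424392700195, 4.527693271636963) 6.34019136428833 [ 0.5747 -0.2894  0.005 ] 
 [[ 0.5718 -0.2539]
 [ 0.5866 -0.256 ]
 [ 0.5776 -0.325 ]
 [ 0.5628 -0.3228]]
```

The target cap (nearest the tray) sits at crop (310,158) in the top view, with the tray at the right and empty except for the forceps at its upper end. I put the cap at about (0.558, 0.0228) with its centre 0.139–0.142 high, which agrees with the text. I'll move above it first.

Request:
servo_tool(steps=[[0, 0, 0, 34, -26.3, 0, 0], [0, 0, 0, 34, -26.3, 0, 0], [0, 0, 0, 34, -26.3, 0, 0], [0, 0, 0, 34, -26.3, 0, 0], [0, 0, 0, 34, -26.3, 0, 0], [0, 0, 0, 34, -26.3, 0, 0], [0, 0, 0, 34, -26.3, 0, 0], [0, 0, 0, 34, -26.3, 0, 0]])

```text
time_s: 1.75
tcp_pos: [0.3542, -0.2523, 0.2502]
orientation: [0.0, 0.991, 0.136, 0.0]
wrist_force: [0.4, -0.8, -0.1]
finger_gap: 0.0858
grip_force: 0.0
```

Request:
servo_tool(steps=[[0, 0, 0, 34, -26.3, 0, 0], [0, 0, 0, 34, -26.3, 0, 0], [0, 0, 0, 34, -26.3, 0, 0], [0, 0, 0, 34, -26.3, 0, 0], [0, 0, 0, 34, -26.3, 0, 0], [0, 0, 0, 34, -26.3, 0, 0], [0, 0, 0, 34, -26.3, 0, 0], [0, 0, 0, 33, -26.3, 0, 0]])

```text
time_s: 2.55
tcp_pos: [0.5587, 0.0236, 0.2501]
orientation: [0.0, 0.991, 0.136, 0.0]
wrist_force: [0.4, -0.3, 0.3]
finger_gap: 0.0856
grip_force: 0.0
```

Request:
servo_tool(steps=[[0, 0, -1, 0, 0, 0, 0], [0, 0, -1, 0, 0, 0, 0], [0, 0, -1, 0, 0, 0, 0], [0, 0, -1, 0, 0, 0, 0], [0, 0, -1, 0, 0, 0, 0], [0, 0, -1, 0, 0, 0, 0], [0, 0, -1, 0, 0, 0, 0], [0, 0, -1, 0, 0, 0, 0]])

```text
time_s: 3.35
tcp_pos: [0.5577, 0.0219, 0.25]
orientation: [-0.0, 0.766, 0.643, -0.0]
wrist_force: [-0.4, -0.2, 0.6]
finger_gap: 0.0851
grip_force: 0.0
```

Request:
servo_tool(steps=[[0, 0, -1, 0, 0, 0, 0], [0, 0, -1, 0, 0, 0, 0], [0, 0, -0.6, 0, 0, 0, 0], [0, 0, 0, 0, 0, 0, 0], [0, 0, 0, 0, 0, 0, 0]])

```text
time_s: 3.85
tcp_pos: [0.5578, 0.0219, 0.25]
orientation: [0.0, 0.641, 0.768, 0.0]
wrist_force: [-0.2, 0.0, -0.5]
finger_gap: 0.0853
grip_force: 0.0
```

Request:
servo_tool(steps=[[0, 0, 0, 0, 0, 30, 0], [0, 0, 0, 0, 0, 30, 0], [0, 0, 0, 0, 0, 22, 0], [0, 0, 0, 0, 0, 10, 0], [0, 0, 0, 0, 0, 10, 0], [0, 0, 0, 0, 0, 0, 0]])

```text
time_s: 4.45
tcp_pos: [0.5576, 0.0219, 0.1475]
orientation: [-0.0, 0.64, 0.768, -0.0]
wrist_force: [0.2, 0.1, 1.1]
finger_gap: 0.0852
grip_force: 0.0
```

Run:
```python
from h import *
s=snapshot("scene"); t=snapshot("top")
a=cv2.resize(s["frame"][120:220,210:320,::-1],None,fx=5,fy=5,interpolation=cv2.INTER_CUBIC)
cv2.imwrite("pics/s2.png",a)
for n,v in(("s",s),("t",t)):
    for r in silhouettes("cap_a",v)[:4]:
        ys,xs=np.nonzero(r["mask"]);print(n,r["confidence"],len(xs),xs.mean(),ys.mean())
o=get_obs();print(o["tcp_pos"],o["wrist_force"],proj(s,o["tcp_pos"]))
```

```text
s 0.64 209 258.9282296650718 175.41626794258374
s 0.48 192 295.3802083333333 150.99479166666666
t 0.72 261 168.4176245210728 212.15708812260536
t 0.57 129 199.46511627906978 205.24031007751938
t 0.36 411 276.47688564476886 143.75669099756692
[0.558258   0.0218854  0.14894499] [ 0.41348676  0.09443675 -0.76259064] [[258.90617998 173.75566954]]
```

View pics/s2.png

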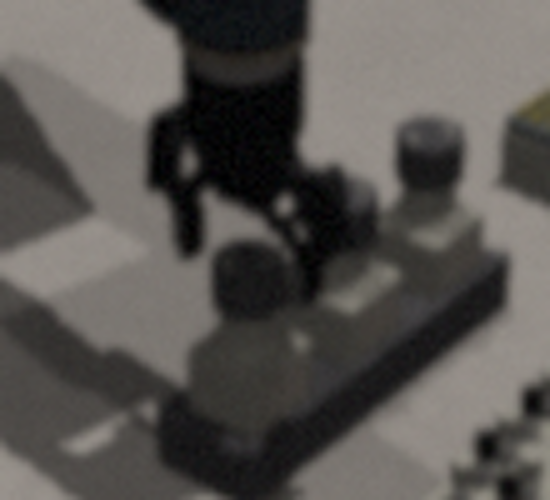

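Run:
```python
from h import *
s=snapshot("scene");o=get_obs()
from scipy.spatial.transform import Rotation as Ro
q=o["orientation"];R=Ro.from_quat([q[1],q[2],q[3],q[0]])
f=lambda p:o["tcp_pos"]+R.apply(p)
P=[f([0,y,z]) for z in(-.013,.006) for y in(-.043,.043,-.057,.057)]
print(P[:2]);print((proj(s,P)-[210,120])*5)
```

```text
[array([0.51586935, 0.01411259, 0.16179612]), array([0.6004509 , 0.02966723, 0.16191943])]
[[192.28029114 229.48834017]
 [297.62065682 274.7231122 ]
 [175.72657829 222.38538005]
 [315.38158791 282.35584068]
 [193.09195024 254.18754702]
 [297.66759293 299.84175179]
 [176.65328388 247.01530545]
 [315.29409988 307.54157461]]
```

The fingers (tips at crop (185,250) and (310,295)) straddle the target cap at (250,280), as the projection predicts. I'll close gently and feel for centring.

Request:
servo_tool(steps=[[0, 0, 0, 0, 0, 0, 90], [0, 0, 0, 0, 0, 0, 92], [0, 0, 0, 0, 0, 0, 94], [0, 0, 0, 0, 0, 0, 96]])

```text
time_s: 5.1
tcp_pos: [0.5578, 0.0219, 0.148]
orientation: [0.0, 0.64, 0.768, 0.0]
wrist_force: [-0.4, -0.3, -0.6]
finger_gap: 0.0533
grip_force: 0.0
```

Request:
servo_tool(steps=[[0, 0, 0, 0, 0, 0, 98], [0, 0, 0, 0, 0, 0, 98]])

```text
time_s: 5.3
tcp_pos: [0.5577, 0.0219, 0.148]
orientation: [-0.0, 0.64, 0.768, -0.0]
wrist_force: [-0.9, -0.1, 0.7]
finger_gap: 0.0525
grip_force: 0.3
```

Request:
servo_tool(steps=[[0, 0, 0, 0, 0, 0, 100], [0, 0, 0, 0, 0, 0, 100]])

```text
time_s: 5.5
tcp_pos: [0.5577, 0.0219, 0.148]
orientation: [-0.0, 0.64, 0.768, -0.0]
wrist_force: [-1.7, -0.1, 0.9]
finger_gap: 0.0518
grip_force: 0.5
```

Request:
servo_tool(steps=[[0, 0, 0, 0, -1.5, 0, 100], [0, 0, 0, 0, 0, 0, 100]])

```text
time_s: 5.7
tcp_pos: [0.5562, 0.0216, 0.1479]
orientation: [0.0, 0.64, 0.768, 0.0]
wrist_force: [0.4, 0.8, -0.3]
finger_gap: 0.0518
grip_force: 0.0
```

Request:
servo_tool(steps=[[0, 0, 0, 0, 0, 0, 103], [0, 0, 0, 0, 0, 0, 103]])

```text
time_s: 5.9
tcp_pos: [0.5563, 0.0216, 0.148]
orientation: [0.0, 0.64, 0.768, 0.0]
wrist_force: [-0.3, 0.4, -0.4]
finger_gap: 0.0508
grip_force: 0.0
```

Request:
servo_tool(steps=[[0, 0, 0, 0, 0, 0, 105], [0, 0, 0, 0, 0, 0, 105]])

```text
time_s: 6.1
tcp_pos: [0.5563, 0.0216, 0.148]
orientation: [0.0, 0.64, 0.768, 0.0]
wrist_force: [0.4, 0.1, -0.0]
finger_gap: 0.0503
grip_force: 0.0
```

Request:
servo_tool(steps=[[0, 0, 0, 0, 0, 0, 107], [0, 0, 0, 0, 0, 0, 107]])

```text
time_s: 6.3
tcp_pos: [0.5562, 0.0216, 0.148]
orientation: [-0.0, 0.64, 0.768, -0.0]
wrist_force: [-1.4, -0.2, 0.4]
finger_gap: 0.0498
grip_force: 0.3
```

Request:
servo_tool(steps=[[0, 0, 0, 0, 0, 0, 109], [0, 0, 0, 0, 0, 0, 109]])

```text
time_s: 6.5
tcp_pos: [0.5562, 0.0216, 0.148]
orientation: [-0.0, 0.64, 0.768, -0.0]
wrist_force: [-0.8, -0.9, 1.6]
finger_gap: 0.049
grip_force: 0.5
```

Request:
servo_tool(steps=[[0, 0, 0, 0, -0.3, 0, 109], [0, 0, 0, 0, 0, 0, 113], [0, 0, 0, 0, 0, 0, 120], [0, 0, 0, 0, 0, 0, 140], [0, 0, 0, 0, 0, 0, 160]])

```text
time_s: 7.0
tcp_pos: [0.5561, 0.0216, 0.1482]
orientation: [0.0, 0.64, 0.768, 0.0]
wrist_force: [-2.5, 0.0, 4.1]
finger_gap: 0.0468
grip_force: 60.8
```

Request:
servo_tool(steps=[[0, 0, 0, 0, 0, 0.5, 160], [0, 0, 0, 0, 0, 0.5, 160], [0, 0, 0, 0, 0, 0, 160]])

```text
time_s: 7.3
tcp_pos: [0.556, 0.0216, 0.147]
orientation: [0.0, 0.64, 0.768, 0.0]
wrist_force: [-2.4, -0.1, 4.0]
finger_gap: 0.0472
grip_force: 60.8
```

Request:
servo_tool(steps=[[0, 0, 0, 0, 0, 0.5, 160], [0, 0, 0, 0, 0, 0, 160]])

```text
time_s: 7.5
tcp_pos: [0.556, 0.0216, 0.1465]
orientation: [0.0, 0.64, 0.768, 0.0]
wrist_force: [-1.8, -0.4, 4.7]
finger_gap: 0.047
grip_force: 60.8
```

Request:
servo_tool(steps=[[0, 0, 0, 0, 0, 0.5, 160], [0, 0, 0, 0, 0, 0.5, 160], [0, 0, 0, 0, 0, 0, 160]])

```text
time_s: 7.8
tcp_pos: [0.556, 0.0216, 0.1455]
orientation: [0.0, 0.64, 0.768, 0.0]
wrist_force: [-0.9, -1.0, 5.1]
finger_gap: 0.0466
grip_force: 60.9
```

Request:
servo_tool(steps=[[0, 0, 0, 0, 0, 0.5, 160], [0, 0, 0, 0, 0, 0.5, 160], [0, 0, 0, 0, 0, 0, 160]])

```text
time_s: 8.1
tcp_pos: [0.556, 0.0216, 0.1446]
orientation: [0.0, 0.64, 0.768, 0.0]
wrist_force: [-2.4, 1.0, 6.2]
finger_gap: 0.0463
grip_force: 60.9
```

Request:
servo_tool(steps=[[0, 0, 0, 0, 0, 0.5, 160], [0, 0, 0, 0, 0, 0, 160]])

```text
time_s: 8.3
tcp_pos: [0.556, 0.0216, 0.1441]
orientation: [0.0, 0.64, 0.768, 0.0]
wrist_force: [-2.2, -0.7, 6.1]
finger_gap: 0.0466
grip_force: 60.9
```

Request:
servo_tool(steps=[[0, 0, 0, 0, 0, 0.5, 160], [0, 0, 0, 0, 0, 0.5, 160], [0, 0, 0, 0, 0, 0.5, 160], [0, 0, 0, 0, 0, 0, 160]])

```text
time_s: 8.7
tcp_pos: [0.5561, 0.0216, 0.1427]
orientation: [0.0, 0.64, 0.768, 0.0]
wrist_force: [-2.0, -0.8, 7.3]
finger_gap: 0.0467
grip_force: 61.1
```

Request:
servo_tool(steps=[[0, 0, 0, 0, 0, 0.5, 160], [0, 0, 0, 0, 0, 0.5, 160], [0, 0, 0, 0, 0, 0, 160]])

```text
time_s: 9.0
tcp_pos: [0.5561, 0.0216, 0.1418]
orientation: [0.0, 0.64, 0.768, 0.0]
wrist_force: [-2.0, 0.7, 7.0]
finger_gap: 0.047
grip_force: 61.1
```

Request:
servo_tool(steps=[[0, 0, 0, 0, 0, 0.5, 160], [0, 0, 0, 0, 0, 0, 160]])

```text
time_s: 9.2
tcp_pos: [0.5561, 0.0216, 0.1413]
orientation: [0.0, 0.64, 0.768, 0.0]
wrist_force: [-2.4, 0.7, 7.6]
finger_gap: 0.0469
grip_force: 61.2
```

Request:
servo_tool(steps=[[0, 0, 0, 0, 0, 0.5, 160], [0, 0, 0, 0, 0, 0.5, 160], [0, 0, 0, 0, 0, 0, 160]])

```text
time_s: 9.5
tcp_pos: [0.5562, 0.0216, 0.1404]
orientation: [0.0, 0.64, 0.768, 0.0]
wrist_force: [-2.4, -0.8, 7.8]
finger_gap: 0.0466
grip_force: 61.2
```

Request:
servo_tool(steps=[[0, 0, 0, 0, 0, 0.5, 160], [0, 0, 0, 0, 0, 0, 160]])

```text
time_s: 9.7
tcp_pos: [0.5561, 0.0216, 0.1399]
orientation: [0.0, 0.64, 0.768, 0.0]
wrist_force: [-2.0, -0.3, 8.7]
finger_gap: 0.0469
grip_force: 61.3
```

Request:
servo_tool(steps=[[0, 0, 0, 0, 0, 0.3, 160], [0, 0, 0, 0, 0, 0, 160], [0, 0, 0, 0, 0, 0, 160]])

```text
time_s: 10.0
tcp_pos: [0.5562, 0.0216, 0.1397]
orientation: [0.0, 0.64, 0.768, 0.0]
wrist_force: [-2.9, -0.1, 9.2]
finger_gap: 0.0466
grip_force: 61.3
```

Request:
servo_tool(steps=[[0, 0, 0, 0, 0, 0.4, 160], [0, 0, 0, 0, 0, 0, 160]])

```text
time_s: 10.2
tcp_pos: [0.5564, 0.0216, 0.1395]
orientation: [0.0, 0.64, 0.768, 0.0]
wrist_force: [-3.4, -0.1, 11.0]
finger_gap: 0.0467
grip_force: 61.8
```

Request:
servo_tool(steps=[[0, 0, 0, 0, 0, 0.3, 160], [0, 0, 0, 0, 0, 0, 160]])

```text
time_s: 10.4
tcp_pos: [0.5564, 0.0216, 0.1395]
orientation: [0.001, 0.64, 0.768, 0.0]
wrist_force: [-4.0, -0.6, 14.9]
finger_gap: 0.0466
grip_force: 62.0
```

At the hard stop. I'll back off slightly and start turning.

Request:
servo_tool(steps=[[0, 0, 0, 0, 0, -0.3, 160], [0, 0, -0.3, 0, 0, 0, 160], [0, 0, -0.3, 0, 0, 0, 160]])

```text
time_s: 10.7
tcp_pos: [0.5563, 0.0216, 0.1394]
orientation: [0.0, 0.607, 0.795, 0.0]
wrist_force: [-3.2, -0.1, 9.0]
finger_gap: 0.047
grip_force: 61.5
```

```bash
python3 -c "
from h import *
o=get_obs();print(o['wrist_force'],o['torque'],o['tcp_pos'])"
```

```text
[-3.23387514 -0.11418572  9.02436715] [ 0.06589004  0.34226599 -0.00140992] [0.55631793 0.02157087 0.13938605]
```

Request:
servo_tool(steps=[[0, 0, -0.4, 0, 0, 0, 160], [0, 0, -0.4, 0, 0, 0, 160], [0, 0, -0.4, 0, 0, 0, 160], [0, 0, -0.4, 0, 0, 0, 160]])

```text
time_s: 11.1
tcp_pos: [0.5571, 0.0217, 0.1396]
orientation: [0.001, 0.514, 0.858, 0.001]
wrist_force: [1.3, 1.0, 8.5]
finger_gap: 0.0471
grip_force: 61.4
```

```bash
python3 -c "
from h import *
o=get_obs();print(o['wrist_force'],o['torque'],o['tcp_pos'])"
```

```text
[1.27827735 0.95731905 8.52728263] [ 0.19186986 -0.18299268 -0.02893558] [0.5570746  0.02166248 0.13964157]
```

Request:
servo_tool(steps=[[0, 0, -0.5, 0, 0, 0, 160], [0, 0, -0.5, 0, 0, 0, 160], [0, 0, -0.5, 0, 0, 0, 160], [0, 0, -0.5, 0, 0, 0, 160]])

```text
time_s: 11.5
tcp_pos: [0.5573, 0.0217, 0.1397]
orientation: [0.002, 0.389, 0.921, 0.001]
wrist_force: [1.1, 2.6, 8.1]
finger_gap: 0.0467
grip_force: 61.4
```

Request:
servo_tool(steps=[[0, 0, -0.5, 0, 0, 0, 160], [0, 0, -0.5, 0, 0, 0, 160], [0, 0, -0.5, 0, 0, 0, 160], [0, 0, -0.5, 0, 0, 0, 160]])

```text
time_s: 11.9
tcp_pos: [0.5573, 0.022, 0.1398]
orientation: [0.002, 0.257, 0.966, 0.001]
wrist_force: [2.2, 3.4, 9.5]
finger_gap: 0.0468
grip_force: 61.4
```

Request:
servo_tool(steps=[[0, 0, -0.5, 0, 0, 0, 160], [0, 0, -0.5, 0, 0, 0, 160], [0, 0, -0.3, 0, 0, 0, 160], [0, 0, 0, 0, 0, 0, 160]])

```text
time_s: 12.3
tcp_pos: [0.5575, 0.0221, 0.1398]
orientation: [0.002, 0.169, 0.986, 0.001]
wrist_force: [1.8, 4.2, 9.1]
finger_gap: 0.0471
grip_force: 61.5
```

```bash
python3 -c "
from h import *
o=get_obs();print(o['wrist_force'],o['torque'],o['tcp_pos'],o['orientation'])"
```

```text
[1.82442139 4.18522427 9.07079969] [ 0.76329921 -0.2592324  -0.03729519] [0.55745925 0.02210818 0.13983829] [1.93745451e-03 1.69400356e-01 9.85545090e-01 8.00792854e-04]
```

Request:
servo_tool(steps=[[0, 0, 0, 0, 0, -2, 160], [0, 0, 0, 0, 0, -2, 160], [0, 0, 0, 0, 0, -2, 160], [0, 0, 0, 0, 0, -2, 160], [0, 0, 0, 0, 0, -2, 160], [0, 0, 0, 0, 0, 0, 160]])

```text
time_s: 12.9
tcp_pos: [0.5561, 0.0216, 0.149]
orientation: [0.0, 0.17, 0.985, 0.0]
wrist_force: [2.9, 2.1, 4.7]
finger_gap: 0.0465
grip_force: 61.3
```

Request:
servo_tool(steps=[[0, 0, 0, 0, 0, -1, 160], [0, 0, 0, 0, 0, -1, 160], [0, 0, 0, 0, 0, 0, 160]])

```text
time_s: 13.2
tcp_pos: [0.5559, 0.0215, 0.1507]
orientation: [-0.0, 0.17, 0.985, -0.0]
wrist_force: [1.4, 0.7, 1.6]
finger_gap: 0.0465
grip_force: 61.3
```

Free to lift; continuing slowly.

Request:
servo_tool(steps=[[0, 0, 0, 0, 0, -1.5, 160], [0, 0, 0, 0, 0, -1.5, 160], [0, 0, 0, 0, 0, -1.5, 160], [0, 0, 0, 0, 0, 0, 160]])

```text
time_s: 13.6
tcp_pos: [0.556, 0.0215, 0.1554]
orientation: [-0.0, 0.17, 0.985, -0.0]
wrist_force: [0.3, -0.2, -0.7]
finger_gap: 0.047
grip_force: 61.5
```

Request:
servo_tool(steps=[[0, 0, 0, 0, 0, -4, 160], [0, 0, 0, 0, 0, -4, 160], [0, 0, 0, 0, 0, -4, 160], [0, 0, 0, 0, 0, -4, 160], [0, 0, 0, 0, 0, -4, 160]])

```text
time_s: 14.1
tcp_pos: [0.556, 0.0215, 0.1757]
orientation: [0.0, 0.17, 0.985, -0.0]
wrist_force: [0.4, -0.7, -0.3]
finger_gap: 0.0465
grip_force: 61.5
```

Request:
servo_tool(steps=[[0, 0, 0, 0, 0, -15, 160], [0, 0, 0, 0, 0, -15, 160], [0, 0, 0, 0, 0, -15, 160], [0, 0, 0, 0, 0, 0, 160]])

```text
time_s: 14.5
tcp_pos: [0.5568, 0.0215, 0.2222]
orientation: [0.002, 0.17, 0.985, 0.0]
wrist_force: [-0.4, -0.0, -0.7]
finger_gap: 0.0469
grip_force: 61.5
```

Run:
```python
from h import *
s=snapshot("scene");t=snapshot("top")
a=cv2.resize(s["frame"][100:220,210:320,::-1],None,fx=4,fy=4,interpolation=cv2.INTER_CUBIC)
cv2.imwrite("pics/s3.png",a)
from scipy.spatial.transform import Rotation
def px(P): return proj(t,P)
T=silhouettes("tray",t)[0]["mask"]
c,sz,ang=cv2.minAreaRect(np.argwhere(T)[:,::-1].astype(np.float32));print(sz,ang,atz(t,c,.009))
s0=silhouettes("tray",s)[0]["mask"];c2=cv2.minAreaRect(np.argwhere(s0)[:,::-1].astype(np.float32))[0]
M=cv2.moments(s0.astype(np.uint8));M2=cv2.moments(T.astype(np.uint8))
print(tri(s,(M["m10"]/M["m00"],M["m01"]/M["m00"]),t,(M2["m10"]/M2["m00"],M2["m01"]/M2["m00"])))
o=get_obs();print(o["tcp_pos"],o["orientation"],o["time_s"])
```

```text
(47.35020065307617, 62.74127197265625) 5.19442892074585 [ 0.49622482 -0.30826417  0.009     ]
(array([ 0.4947206 , -0.30655249,  0.01210764]), np.float64(0.00489982779546213))
[0.55558267 0.02157766 0.21944281] [-6.50539693e-04  1.69952917e-01  9.85451965e-01 -8.56619455e-05] 14.7
```

View pics/s3.png

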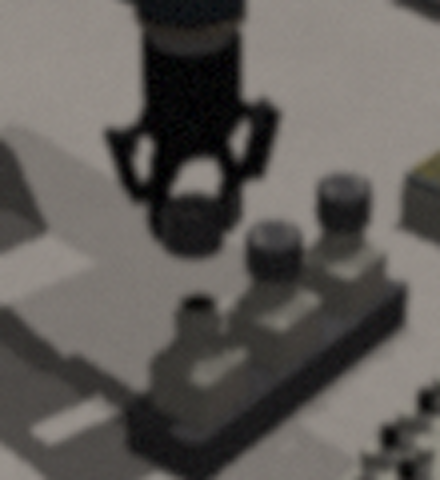

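The cap is held at crop (192,222). The end bottle stands open and seated, with its neck at (200,305). Next, carry the cap to the tray.

Request:
servo_tool(steps=[[0, 0, 0, -5.3, -41.4, 0, 160], [0, 0, 0, -5.3, -41.4, 0, 160], [0, 0, 0, -5.3, -41.4, 0, 160], [0, 0, 0, -5.3, -41.4, 0, 160], [0, 0, 0, -5.3, -41.4, 0, 160], [0, 0, 0, -5.3, -41.4, 0, 160], [0, 0, 0, -5.3, -41.4, 0, 160], [0, 0, 0, -5.3, -41.4, 0, 160]])

```text
time_s: 15.5
tcp_pos: [0.4841, -0.3062, 0.2195]
orientation: [-0.001, 0.17, 0.985, 0.0]
wrist_force: [1.2, -0.2, 0.1]
finger_gap: 0.0469
grip_force: 61.6
```

Request:
servo_tool(steps=[[0, 0, 0, 0, 0, 0, 160], [0, 0, 0, 0, 0, 40, 160], [0, 0, 0, 0, 0, 40, 160], [0, 0, 0, 0, 0, 40, 160], [0, 0, 0, 0, 0, 30, 160], [0, 0, 0, 0, 0, 15, 160], [0, 0, 0, 0, 0, 10, 160], [0, 0, 0, 0, 0, 0, 160]])

```text
time_s: 16.3
tcp_pos: [0.4849, -0.3044, 0.0448]
orientation: [-0.0, 0.17, 0.985, 0.0]
wrist_force: [-0.1, 0.0, 0.5]
finger_gap: 0.0468
grip_force: 61.7
```

Request:
servo_tool(steps=[[0, 0, 0, 0, 0, 4, 160], [0, 0, 0, 0, 0, 4, 160], [0, 0, 0, 0, 0, 3, 160], [0, 0, 0, 0, 0, 2, 160], [0, 0, 0, 0, 0, 0, 160]])

```text
time_s: 16.8
tcp_pos: [0.4849, -0.3047, 0.0322]
orientation: [-0.0, 0.17, 0.985, 0.0]
wrist_force: [0.7, -0.5, 0.5]
finger_gap: 0.0467
grip_force: 61.7
```

Request:
servo_tool(steps=[[0, 0, 0, 0, 0, 1, 160], [0, 0, 0, 0, 0, 1, 160], [0, 0, 0, 0, 0, 0, 160]])

```text
time_s: 17.1
tcp_pos: [0.485, -0.3047, 0.0302]
orientation: [-0.0, 0.17, 0.985, 0.0]
wrist_force: [0.2, -0.4, -1.0]
finger_gap: 0.0467
grip_force: 61.7
```

Request:
servo_tool(steps=[[0, 0, 0, 0, 0, 0.5, 160], [0, 0, 0, 0, 0, 0, 160]])

```text
time_s: 17.3
tcp_pos: [0.485, -0.3047, 0.0298]
orientation: [-0.0, 0.17, 0.985, 0.0]
wrist_force: [-0.1, -1.1, 0.1]
finger_gap: 0.0469
grip_force: 61.7
```

Request:
servo_tool(steps=[[0, 0, 0, 0, 0, 0.5, 160], [0, 0, 0, 0, 0, 0, 160]])

```text
time_s: 17.5
tcp_pos: [0.485, -0.3047, 0.0293]
orientation: [0.0, 0.17, 0.985, -0.0]
wrist_force: [0.7, 0.0, -0.8]
finger_gap: 0.0467
grip_force: 61.8
```

Request:
servo_tool(steps=[[0, 0, 0, 0, 0, 0.3, 160], [0, 0, 0, 0, 0, 0, 160]])

```text
time_s: 17.7
tcp_pos: [0.485, -0.3047, 0.0293]
orientation: [0.0, 0.17, 0.985, -0.0]
wrist_force: [-0.9, 0.0, 5.4]
finger_gap: 0.0465
grip_force: 62.3
```

Request:
servo_tool(steps=[[0, 0, 0, 0, 0, 0.3, 160], [0, 0, 0, 0, 0, 0, 160]])

```text
time_s: 17.9
tcp_pos: [0.4851, -0.3048, 0.0292]
orientation: [0.0, 0.17, 0.985, -0.0]
wrist_force: [-3.1, 1.8, 8.6]
finger_gap: 0.0469
grip_force: 62.8
```

The cap is on the tray floor. Ease off, hold, then release.

Request:
servo_tool(steps=[[0, 0, 0, 0, 0, -0.3, 160], [0, 0, 0, 0, 0, 0, 160], [0, 0, 0, 0, 0, 0, 55], [0, 0, 0, 0, 0, 0, 55], [0, 0, 0, 0, 0, 0, 55], [0, 0, 0, 0, 0, 0, 55]])

```text
time_s: 18.5
tcp_pos: [0.4849, -0.3047, 0.0288]
orientation: [-0.0, 0.17, 0.985, 0.0]
wrist_force: [-0.2, -0.3, 0.5]
finger_gap: 0.067
grip_force: 0.0
```

Request:
servo_tool(steps=[[0, 0, 0, 0, 0, -5, 55], [0, 0, 0, 0, 0, -15, 55], [0, 0, 0, 0, 0, -30, 55], [0, 0, 0, 0, 0, -40, 55], [0, 0, 0, 0, 0, -40, 55], [0, 0, 0, 0, 0, -40, 55], [0, 0, 0, 0, 0, 0, 55]])

```text
time_s: 19.2
tcp_pos: [0.4868, -0.306, 0.2057]
orientation: [0.004, 0.17, 0.985, -0.002]
wrist_force: [-0.0, -1.3, 0.4]
finger_gap: 0.0668
grip_force: 0.0
```

Run:
```python
from h import *
s=snapshot("scene");t=snapshot("top")
cv2.imwrite("pics/s4.png",cv2.resize(s["frame"][130:290,110:320,::-1],None,fx=3.5,fy=3.5,interpolation=cv2.INTER_CUBIC))
for n,v in(("s",s),("t",t)):
    for r in silhouettes("cap_a",v)[:5]:
        ys,xs=np.nonzero(r["mask"]);p=(xs.mean(),ys.mean());print(n,round(r["confidence"],2),len(xs),p,atz(v,p,.02))
```

```text
s 0.57 246 (np.float64(164.35772357723576), np.float64(236.39837398373984)) [ 0.48029838 -0.30135798  0.02      ]
s 0.54 216 (np.float64(295.11574074074076), np.float64(150.56944444444446)) [0.37912453 0.36269362 0.02      ]
s 0.49 212 (np.float64(278.2311320754717), np.float64(163.41037735849056)) [0.40464018 0.24824388 0.02      ]
t 0.73 1238 (np.float64(210.17851373182552), np.float64(206.76575121163165)) [0.54115503 0.10910551 0.02      ]
t 0.61 262 (np.float64(168.6679389312977), np.float64(212.80152671755727)) [0.524469   0.24217002 0.02      ]
t 0.52 253 (np.float64(203.04743083003953), np.float64(205.67193675889328)) [0.54511873 0.13188938 0.02      ]
```

View pics/s4.png

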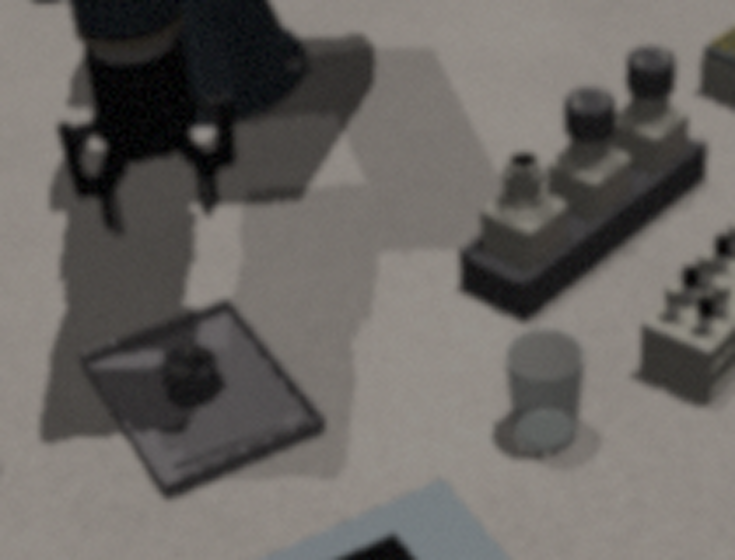

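The cap stands upright in the tray at crop (192,372), clear of the forceps. The open bottle is seated at (523,200), and the gripper is empty and clear. Handing in.

```bash
python3 -c "
from station import *
print(close_job())"
```

```text
the job is handed in; nothing more can be done
None
```

The end bottle's cap is off and stands upright on the tray floor, released; the open bottle looks seated in its rack pocket in the last picture, and the job was handed in at about 19 s (no verdict came back).

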